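# Stir the bead bath and hold its cut-out reset down

### The arm

A 6-joint arm with a two-finger parallel gripper is mounted at the origin on a cart in front of the work surface, level with it; the furniture and walls round the work are solid. World frame = base frame: x ahead of the robot, y to its left, z up, the work surface at z = 0. Lengths are in m, angles in rad, forces in N, time in s.
With the tool pointing down it reaches from about 0.35 to 0.85 m from the base axis. Payload 8.1 kg.
Tool frame: the origin (TCP) lies midway between the tips of the shut fingers; the grasp point (between the pads) lies ctrl.tcp_to_grasp behind it (ctrl.tcp_to_grasp is the distance from the TCP to the grasp point, in m); z points along the fingers, y is the line along which they close (so a half turn about z gives the same grasp; the last joint's range is limited). The gripper opens to 85 mm and grips with 20 to 120 N. Pads are 22 mm wide; open, the fingers measure 114 mm over their backs; the gripper's body (76 mm by 85 mm) begins 54 mm behind the grasp point. The pads swing forward as they close: fully open they stand 13 mm farther back than shut.
Start: joints at [-1.235, 0.13, 1.488, -0, 1.523, -0.085], TCP at [0.245, -0.548, 0.231] pointing down, gripper open.
Joint ranges: [-2.96, 2.96], [-0.89, 2.26], [0.02, 2.5], [-1.34, 4.48], [0, 2.73], [-2.66, 2.66]. Speed limits (rad/s): [2.39, 2.39, 2.79, 3.14, 3.14, 3.14].

### API

Orientations are given as [roll, pitch, yaw] about the fixed x, y, z axes, in that order (R = Rz(yaw) Ry(pitch) Rx(roll)).
In Python, from plant import readout, optics, job, ctrl gives the robot as it stands. The module is installed in compiled form; this text tells all that it offers.
- The arm moves only by the tool arm_command, never from a script. Its arguments are lists of equal length, an entry for each row: "offset": the shift along the tool's x, y, z in mm, a list of three; "spin": the turn about the tool's z in units of 5 degrees (1.0 is 5 degrees); "hand": the opening, from -1 (shut) to 1 (fully open). A call has 1 to 20 rows; each row is the pose to reach, as a shift and turn from the pose commanded when the call began, along the tool's axes at that moment; what a row does not reach only later rows make up. A row lasts 1/8 s, in which the tool goes at most 62.5 mm and 10.7 degrees, less where a joint would pass 70% of its speed; a pose out of reach is approached as far as the arm can. A call with a gripper value outside its range is refused whole. The fingers move at their own pace and stop on an object; "grip_force" is the grip in N (left out, the last holds). Time passes only in rows, so rows that repeat a pose let the fingers close. It gives the time, the measured TCP pose, the force, the opening and the grip force at its end, in the units of the state.
- readout.get_state(): the state, without advancing time (a new reading comes with each control period).
- optics.get_image(name): name is "scene" or "top" or "wrist"; returns a dict with "image" (480x640x3 uint8, red, green, blue), "intrinsics" (3x3 intrinsics, pixels), "dist_coeffs" ([k1, k2, p1, p2, k3] as OpenCV has them; the pictures are not rectified), "R" (3x3) and "t" (3): a world point X has camera coordinates R X + t; the wrist camera has in their place "mount" (4x4, takes a point from camera to tool coordinates, whose origin is the TCP and whose axes are the flange's). Camera axes: x right, y down, z forward; pixel columns grow to the right and rows downward; lengths in m; the calibration is good to about 2 mm. A picture is of the moment at which its call begins: read the wrist's pose just before it. There is no depth.
- job.hand_in(): hands the job in; it is judged then, once.
The state is a dict: "time": time; "joint_pos": joint angles; "dq": joint speeds; "joint_efforts": joint torques, N m; "tool_pos": TCP position; "tool_rot": TCP orientation; "force": force on the tool from outside, world axes, zero at the start; "wrist_torque": the same for the moment, N m; "opening": finger opening in m; "finger_force": force on a finger pad.
Only numpy, scipy, OpenCV 4.12 (cv2) and the standard library are available. Lean on these libraries where they do the work, as an engineer would, in place of code of your own. Each camera call takes 0.05 s, during which the arm holds its last target. There are 200 camera calls.

### The job

The bead bath has overheated and tripped because its beads have settled into a heap: take the blue-handled stirring rod out of its stand and stir the beads in the well with it until at most one bead is still within half its own width or so (10 mm) of where it was, keeping all of them in the well. Then reach the rod's tip down through the small round hole in the control strip and push the recessed red reset button fully down, and finish while still gripping the rod and holding the button down, so that I can switch the bath back on. Touch the beads only with the rod and leave the other things on the bench where they are.

Things in the scene. Friction and masses are not known exactly. Their poses are not given: they have to be found in the camera images.
- bath: dry bead bath, fixed to the bench: white box 160 mm deep (its x) by 230 mm wide (its y), its flat deck 86 mm above the bench; origin at the middle of its underside, z up. Its -x side is the front. A round bead well is sunk in the deck in the half at +y; the control strip (black display, three keys, reset hole) is in the half at -y
- well_floor (a point): middle of the floor of the bead well, its lowest point, 46 mm above the bench (45 mm along +y from the bath's origin). The well is a round steel cup 96 mm wide inside with a dished floor, a shallow cone that rises 15 mm per 100 mm towards the wall; its rim is 91 mm above the bench, 45 mm above the middle of the floor
- reset_mouth (a point): centre of the reset hole at deck level, 86 mm above the bench (bath frame x +30 mm, y -75 mm): a round hole 16 mm wide, its edge countersunk, inside a black bezel ring 27 mm wide, running straight down. The face of the red reset button (14 mm wide) lies 25 mm below the deck
- reset_button (a joint): travel of the reset button in m: 0 = up, 0.005 = fully down. It is sprung: starts to move at about 2 N, is fully down at about 4.5 N, and comes up again when let go
- rod_grip (a point): centre of the stirring rod's blue handle, 106 mm from the tip. The handle is a square bar 18 x 18 mm, 60 mm long, its flats square to the point's x and y; z points up the rod, from tip to handle. Under the handle is a steel collar 27 mm wide and 4 mm thick (72 to 76 mm from the tip) and under that a straight round steel shaft 8 mm thick with a rounded tip. 0.06 to 0.09 kg
- rod_tip (a point): lower end of the stirring rod, on its axis. At the start the rod hangs upright in its stand, tip 13 mm above the bench. Side forces of more than about 5 N at the tip can tilt the rod in the grip: grip it firmly, stir in circles less than 40 mm across and ease off if beads jam between rod and wall
- stand: fixed rod stand: round steel tube 27 mm wide on a weighted foot 68 mm wide; its top, on which the rod's collar rests, is 85 mm above the bench; bore 12 mm. Lift the rod by 75 mm to draw it clear. Origin at the middle of its underside
- pot_hazel: loose bystander: sample pot with yellow cap, 48 mm wide, 61 mm tall; origin under its centre
- pot_clove: loose bystander: second sample pot with yellow cap, 48 mm wide, 61 mm tall; origin under its centre
- masking_tape: loose bystander: roll of masking tape lying flat, 96 mm wide, 25 mm tall; origin under its centre
- bead0_center (a point): centre of a loose white glazed ceramic bead (slippery), a ball 18 mm wide and 12 g; ten alike lie in the well, settled in a heap in the middle (seven on the floor, three on top)
- bead1_center (a point): centre of a loose white glazed ceramic bead (slippery), a ball 18 mm wide and 12 g; ten alike lie in the well, settled in a heap in the middle (seven on the floor, three on top)
- bead2_center (a point): centre of a loose white glazed ceramic bead (slippery), a ball 18 mm wide and 12 g; ten alike lie in the well, settled in a heap in the middle (seven on the floor, three on top)
- bead3_center (a point): centre of a loose white glazed ceramic bead (slippery), a ball 18 mm wide and 12 g; ten alike lie in the well, settled in a heap in the middle (seven on the floor, three on top)
- bead4_center (a point): centre of a loose white glazed ceramic bead (slippery), a ball 18 mm wide and 12 g; ten alike lie in the well, settled in a heap in the middle (seven on the floor, three on top)
- bead5_center (a point): centre of a loose white glazed ceramic bead (slippery), a ball 18 mm wide and 12 g; ten alike lie in the well, settled in a heap in the middle (seven on the floor, three on top)
- bead6_center (a point): centre of a loose white glazed ceramic bead (slippery), a ball 18 mm wide and 12 g; ten alike lie in the well, settled in a heap in the middle (seven on the floor, three on top)
- bead7_center (a point): centre of a loose white glazed ceramic bead (slippery), a ball 18 mm wide and 12 g; ten alike lie in the well, settled in a heap in the middle (seven on the floor, three on top)
- bead8_center (a point): centre of a loose white glazed ceramic bead (slippery), a ball 18 mm wide and 12 g; ten alike lie in the well, settled in a heap in the middle (seven on the floor, three on top)
- bead9_center (a point): centre of a loose white glazed ceramic bead (slippery), a ball 18 mm wide and 12 g; ten alike lie in the well, settled in a heap in the middle (seven on the floor, three on top)

How it is judged:
By the outcome, as a careful person would: the job done as asked, in the order asked, and still so for the second after the job is handed in, while the arm keeps its last pose, push and grip.
It also fails if it takes over 61 s, if anything falls off the work surface, if the arm or the gripper's body presses on something with over 40 N, if the wrist force passes 120 N, or if a joint passes its speed limit or range.

## Working session

There is one attempt and no reset: what is moved stays moved. The work goes in short steps, Python scripts to look and compute and a tool call to move; the robot and the scene stay as the last step left them, time stands still between calls to the robot, and variables do not carry over. Pictures are saved under pics/ and viewed, at most 10 in all, crops included, and the job is handed in when it is done.

Besides the shell and the picture viewer there is one more tool, called after "Request:" in YAML: its name, and indented under it one key for each argument. arm_command: Moves the arm, as the interface text tells. Its arguments: {"type":"object","properties":{"offset":{"type":"array","items":{"type":"array","items":{"type":"number"}}},"spin":{"type":"array","items":{"type":"number"}},"hand":{"type":"array","items":{"type":"number"}},"grip_force":{"type":"number"}},"required":["offset","spin","hand"]}

```bash
mkdir -p pics
python3 - <<'E'
from plant import readout, optics, ctrl
import cv2, numpy as np
s=readout.get_state(); print({k:np.round(v,3) for k,v in s.items()}, ctrl.tcp_to_grasp)
for n in ("scene","top"):
    d=optics.get_image(n); cv2.imwrite(f"pics/{n}0.png",d["image"][:,:,::-1]); print(n,d["intrinsics"],d["dist_coeffs"],d["R"],d["t"])
d=optics.get_image("wrist");print(d["mount"],d["intrinsics"],d["dist_coeffs"])
E
```

```text
{'time': np.float64(0.0), 'joint_pos': array([-1.235,  0.131,  1.489,  0.   ,  1.523, -0.085]), 'dq': array([ 0.001,  0.001,  0.001,  0.   ,  0.   , -0.   ]), 'joint_efforts': array([ 3.0000e-03, -5.6939e+01, -5.0055e+01,  0.0000e+00,  1.5000e-02,
       -0.0000e+00]), 'tool_pos': array([ 0.245, -0.547,  0.23 ]), 'tool_rot': array([-3.14 , -0.   ,  0.421]), 'force': array([-0.319,  0.528, -0.204]), 'wrist_torque': array([ 0.015, -0.01 ,  0.046]), 'finger_force': np.float64(0.0), 'opening': np.float64(0.085)} 0.0187
scene [[440.64611647   0.         319.0745498 ]
 [  0.         440.64611647 241.46998366]
 [  0.           0.           1.        ]] [0.00906145 0.         0.         0.         0.        ] [[ 0.88104164 -0.47285663 -0.01312398]
 [-0.2553582  -0.45207111 -0.85464841]
 [ 0.3981932   0.75633214 -0.51904129]] [-0.59013049  0.19971794  0.85085998]
top [[443.24390981   0.         321.39845734]
 [  0.         443.24390981 239.5527785 ]
 [  0.           0.           1.        ]] [-0.00667904  0.          0.          0.          0.        ] [[ 0.00719194 -0.99996167 -0.00499315]
 [-0.99979146 -0.0070951  -0.01914942]
 [ 0.01911326  0.00512983 -0.99980416]] [-0.09676676  0.58094165  0.92783222]
[[ 5.34181942e-05 -9.54379226e-01 -2.98597204e-01  7.63964909e-02]
 [ 9.99999757e-01  2.58441005e-04 -6.47134475e-04 -5.03918623e-04]
 [ 6.94781460e-04 -2.98597097e-01  9.54379008e-01 -1.42699874e-01]
 [ 0.00000000e+00  0.00000000e+00  0.00000000e+00  1.00000000e+00]] [[334.72895503   0.         320.80891618]
 [  0.         334.72895503 235.58110437]
 [  0.           0.           1.        ]] [0.01599772 0.         0.         0.         0.        ]
```

View pics/top0.png

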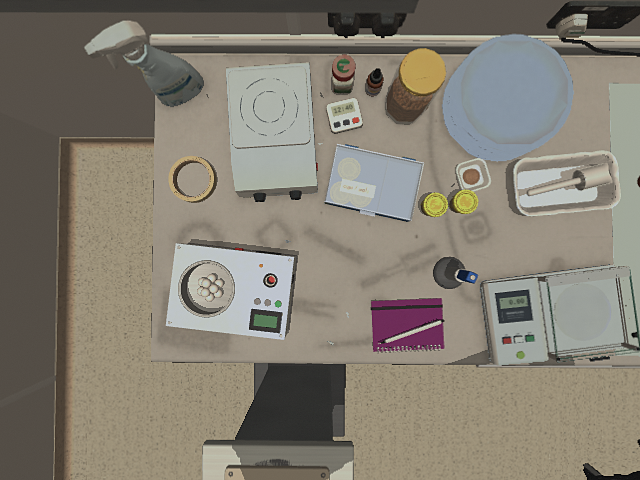

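View pics/scene0.png

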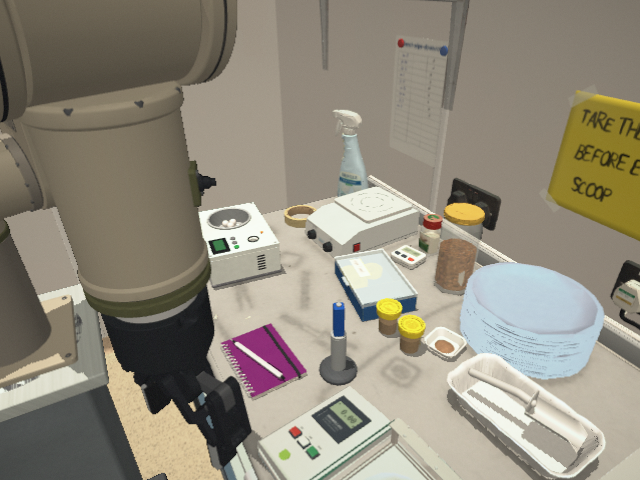

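The top view shows the bath at the left, with the well near (207,287) and the reset ring near (271,281). The rod stand is near (448,272), with the blue handle leaning outward at (466,277). The pots are at (435,204) and (465,202), and the tape is at (192,179).

```bash
cat > h.py <<'E'
import cv2, numpy as np
from plant import readout, optics, ctrl
from scipy.spatial.transform import Rotation as Ro
def cam(n):
    s=readout.get_state(); d=optics.get_image(n)
    if n=="wrist":
        T=np.eye(4); T[:3,:3]=Ro.from_euler("xyz",s["tool_rot"]).as_matrix(); T[:3,3]=s["tool_pos"]
        M=T@d["mount"]; d["R"]=M[:3,:3].T; d["t"]=-M[:3,:3].T@M[:3,3]
    return d
def cast(d,uv,z):
    p=cv2.undistortPoints(np.float64(uv).reshape(-1,1,2),d["intrinsics"],d["dist_coeffs"])[:,0]
    r=np.c_[p,np.ones(len(p))]@d["R"]; c=-d["R"].T@d["t"]
    return c+r*((z-c[2])/r[:,2])[:,None]
def proj(d,X):
    return cv2.projectPoints(np.float64(X).reshape(-1,1,3),cv2.Rodrigues(d["R"])[0],d["t"],d["intrinsics"],d["dist_coeffs"])[0][:,0]
def biggest(m):
    return max(cv2.findContours(m.astype(np.uint8),cv2.RETR_EXTERNAL,cv2.CHAIN_APPROX_NONE)[0],key=cv2.contourArea)
E
python3 - <<'E'
from h import *
d=cam("top"); I=d["image"]; H=cv2.cvtColor(I,cv2.COLOR_RGB2HSV)
def sub(m,x0,x1,y0,y1):
    k=np.zeros(m.shape,bool); k[y0:y1,x0:x1]=1; return m&k
b=sub((H[...,0]>100)&(H[...,0]<125)&(H[...,1]>140)&(H[...,2]>60),430,500,250,300)
c=biggest(b); print("blue",cv2.boundingRect(c),cv2.minAreaRect(c))
# bath deck corners
w=sub(I.min(2)>200,155,310,235,350); c=biggest(w); r=cv2.minAreaRect(c); print("deck",r); bp=cv2.boxPoints(r); print(cast(d,bp,.086).round(4))
R=sub((H[...,2]<70),262,282,270,292); c=biggest(R); print("ring",cv2.minEnclosingCircle(c),cast(d,[cv2.minEnclosingCircle(c)[0]],.086))
a=cv2.resize(I[230:350,155:315],None,fx=3.5,fy=3.5,interpolation=2); e=cv2.resize(I[240:300,420:490],None,fx=3.4,fy=3.4,interpolation=2)
o=np.zeros((420,800,3),np.uint8); o[:,:560]=a; o[:204,560:798]=e; cv2.imwrite("pics/c1.png",o[:,:,::-1])
sd=cam("scene"); S=sd["image"]; H=cv2.cvtColor(S,cv2.COLOR_RGB2HSV)
b=sub((H[...,0]>100)&(H[...,0]<125)&(H[...,1]>140)&(H[...,2]>60),320,355,290,345)
c=biggest(b); print("blue sc",cv2.boundingRect(c),cv2.minAreaRect(c))
E
```

```text
blue (465, 272, 12, 11) ((471.10003662109375, 276.8000183105469), (8.944271087646484, 9.391485214233398), 26.56505012512207)
deck ((292.5, 258.0), (2.0, 1.0), 90.0)
[[ 0.5461 -0.0368  0.086 ]
 [ 0.5461 -0.0387  0.086 ]
 [ 0.5423 -0.0387  0.086 ]
 [ 0.5423 -0.0368  0.086 ]]
ring ((269.822021484375, 279.9067687988281), 6.909188270568848) [[0.5018293  0.00550565 0.086     ]]
blue sc (333, 303, 11, 33) ((338.0, 319.0), (32.0, 10.0), 90.0)
```

View pics/c1.png

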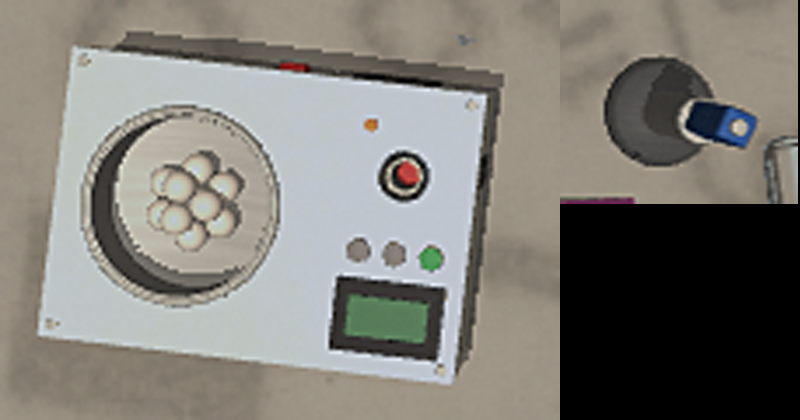

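The crop shows the ten-bead heap at about (197,200), the rim at (180,205), the ring at (405,175) with the red button inside, and the handle's top face at (738,126).

Run:
```python
from h import *
d=cam("top")
f=lambda p:[p[0]/3.5+155-.35,p[1]/3.5+230-.35]
C=cast(d,[f(p) for p in[(72,46),(487,93),(453,383),(38,337)]],.086); print(C.round(4)); m=C.mean(0)
v=(C[0]-C[1]+C[3]-C[2]);yaw=np.arctan2(-v[0],v[1]);print("bath",m,yaw)
ring=cast(d,[f((405,175))],.086)[0]; well=cast(d,[f((180,205))],.091)[0]; print("ring",ring,"well",well)
v=well-ring; y2=np.arctan2(-v[0],v[1]); print("yaw2",y2+np.arctan2(-30,120), np.linalg.norm(v[:2]))
rt=cast(d,[[(738-560)/3.4+420-.35,126/3.4+240-.35]],.149);print("rodtop",rt)
print("foot",cast(d,[[448.5,272.3]],.008))
sd=cam("scene"); print("rodtop scene",cast(sd,[[338,303]],.149))
s=readout.get_state(); print(s["time"])
def loc(p):
    R=Ro.from_euler("xyz",s["tool_rot"]).as_matrix(); return R.T@(np.array(p)-s["tool_pos"])
print(loc([rt[0][0],rt[0][1],.23])*1000)
```

```text
[[ 0.5718  0.1887  0.086 ]
 [ 0.5476 -0.0402  0.086 ]
 [ 0.3888 -0.0229  0.086 ]
 [ 0.4119  0.2053  0.086 ]]
bath [0.48005273 0.08273569 0.086     ] -0.10317351396157431
ring [0.50232991 0.0044676  0.086     ] well [0.4853747  0.12670017 0.091     ]
yaw2 -0.10714545869945685 0.12340291525872853
rodtop [[ 0.51474641 -0.36139468  0.149     ]]
foot [[ 0.51485618 -0.35933214  0.008     ]]
rodtop scene [[ 0.51760561 -0.35247987  0.149     ]]
0.35
[322.18297571 -59.75409134   1.06834544]
```

Request:
arm_command:
  offset:
    - [0,0,-40]
    - [0,0,-80]
    - [45,-8,-80]
    - [90,-17,-80]
    - [135,-25,-80]
    - [180,-33,-80]
    - [225,-42,-80]
    - [270,-50,-80]
    - [322,-60,-80]
    - [322,-60,-50]
    - [322,-60,-20]
    - [322,-60,0]
    - [322,-60,0]
  spin: [0,0,0,0,0,0,0,0,0,0,0,0,0]
  hand: [1,1,1,1,1,1,1,1,1,1,1,1,1]
  grip_force: 60

```text
time: 1.98
tool_pos: [0.5135, -0.3607, 0.2292]
tool_rot: [-3.138, 0.002, 0.421]
force: [-0.2, -0.4, 0.0]
opening: 0.0855
finger_force: 0.0
```

Run:
```python
from h import *
d=cam("wrist"); I=d["image"]; cv2.imwrite("pics/w1.png",I[:,:,::-1]); H=cv2.cvtColor(I,cv2.COLOR_RGB2HSV)
b=((H[...,0]>100)&(H[...,0]<128)&(H[...,1]>120)&(H[...,2]>40)); b[:100]=0
c=biggest(b);print(cv2.minAreaRect(c),cv2.boundingRect(c)); s=readout.get_state();print(s["tool_pos"],s["tool_rot"])
print(proj(d,[[.515,-.36,.149],[.515,-.36,.089]]))
```

```text
((319.2470397949219, 230.78822326660156), (36.227386474609375, 35.14273452758789), 49.398704528808594) (304, 207, 32, 48)
[ 0.51414989 -0.36132789  0.23104409] [-3.14058841e+00  4.86334933e-04  4.20456189e-01]
[[322.04131768 242.23158158]
 [322.08220845 220.29812192]]
```

View pics/w1.png

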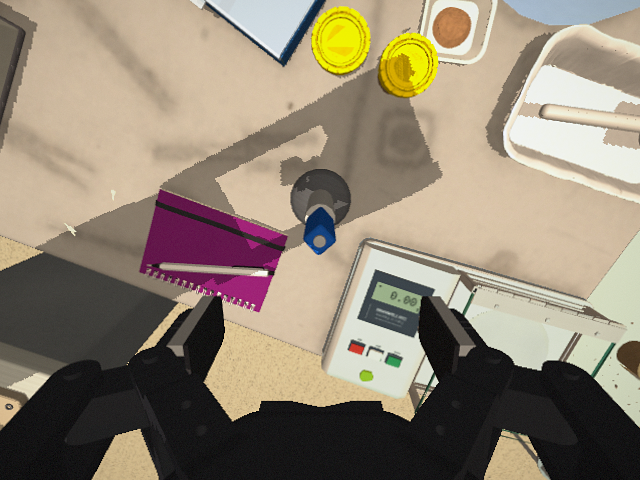

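The wrist view shows the handle's top face at about (319,241), turned roughly 45° to the tool. The stand foot is at (321,198). I'll zoom in to get the handle's yaw.

Run:
```python
import cv2
I=cv2.imread("pics/w1.png")[195:265,285:355]; cv2.imwrite("pics/w1c.png",cv2.resize(I,None,fx=8,fy=8,interpolation=2))
```

```text
(no output)
```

View pics/w1c.png

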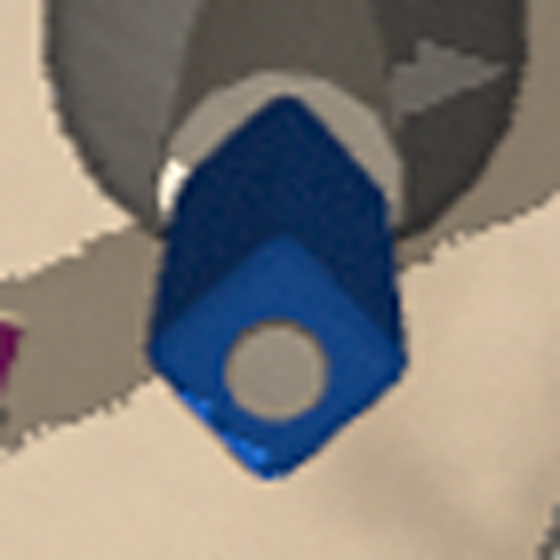

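The crop shows the top-face corners at (285,235), (407,365), (272,478) and (150,350).

Run:
```python
from h import *
d=cam("wrist"); s=readout.get_state()
c=np.array([(285,235),(407,365),(272,478),(150,350)])/8+[284.5,194.5]
P=cast(d,c,.149); print(P,P.mean(0))
E_=np.diff(np.vstack([P,P[:1]]),axis=0); a=np.degrees(np.arctan2(E_[:,1],E_[:,0])); print(a, a%90, np.linalg.norm(E_,axis=1))
cc=cast(d,[[276/8+284.5,371/8+194.5]],.149)[0]; print("screw",cc)
b=cast(d,[[284/8+284.5,165/8+194.5]],.085); print("collar",b)
R=Ro.from_euler("xyz",s["tool_rot"]).as_matrix(); print(R.T@(P.mean(0)-s["tool_pos"])*1e3, np.degrees(s["tool_rot"]),s["joint_pos"])
```

```text
[[ 0.52696175 -0.35426853  0.149     ]
 [ 0.52049811 -0.36895234  0.149     ]
 [ 0.50590003 -0.36239736  0.149     ]
 [ 0.51250086 -0.34769022  0.149     ]] [ 0.51646519 -0.35832711  0.149     ]
[-113.75852061  155.81848946   65.82861817  -24.46094921] [66.24147939 65.81848946 65.82861817 65.53905079] [0.01604347 0.01600224 0.01612052 0.01588684]
screw [ 0.51525993 -0.35862173  0.149     ]
collar [[ 0.51807044 -0.35786094  0.085     ]]
[ 3.00658144 -2.49983865 83.33307583] [ 1.79946967e+02 -2.83561406e-02  2.40868797e+01] [-6.94192603e-01  2.07151333e-01  1.40091065e+00  3.65456594e-05
  1.53248169e+00  4.56207214e-01]
```

Request:
arm_command:
  offset:
    - [2.5,-2.5,0]
    - [2.5,-2.5,0]
    - [2.5,-2.5,0]
    - [2.5,-2.5,0]
    - [2.5,-2.5,0]
    - [2.5,-2.5,0]
    - [2.5,-2.5,0]
  spin: [-1.7,-3.4,-5,-6.7,-8.3,-8.3,-8.3]
  hand: [1,1,1,1,1,1,1]

```text
time: 2.95
tool_pos: [0.5161, -0.3585, 0.2324]
tool_rot: [3.14, 0.0, 1.142]
force: [0.1, -0.3, -0.1]
opening: 0.0855
finger_force: 0.0
```

Run:
```python
from h import *
d=cam("wrist"); s=readout.get_state(); I=d["image"]; H=cv2.cvtColor(I,cv2.COLOR_RGB2HSV)
b=((H[...,0]>100)&(H[...,0]<128)&(H[...,1]>120)&(H[...,2]>40)); b[:150]=0;b[350:]=0; b[:,:250]=0;b[:,400:]=0
x,y,w,h=cv2.boundingRect(biggest(b)); print(x,y,w,h)
R=Ro.from_euler("xyz",s["tool_rot"]).as_matrix()
g=cast(d,[[x+w/2-.5,y+h-1-w/2]],.149)[0]
print(g,R.T@(g-s["tool_pos"])*1e3, np.degrees(s["tool_rot"]),s["tool_pos"])
```

```text
308 213 25 41
[ 0.51628208 -0.35593698  0.149     ] [ 2.34896985 -0.83310447 83.10668127] [1.79934379e+02 1.79341724e-02 6.54543286e+01] [ 0.51598832 -0.35835655  0.23210831]
```

Request:
arm_command:
  offset:
    - [2,-1,30]
    - [2,-1,60]
    - [2,-1,90]
    - [2,-1,115]
    - [2,-1,131]
    - [2,-1,131]
    - [2,-1,131]
    - [2,-1,131]
    - [2,-1,131]
    - [2,-1,131]
    - [2,-1,131]
    - [2,-1,131]
  spin: [0,0,0,0,0,0,0,0,0,0,0,0]
  hand: [1,1,1,1,1,1,-1,-1,-1,-1,-1,-1]
  grip_force: 80

```text
time: 4.5
tool_pos: [0.516, -0.3561, 0.101]
tool_rot: [3.141, 0.0, 1.145]
force: [0.1, 0.0, 5.7]
opening: 0.0172
finger_force: 78.5
```

Request:
arm_command:
  offset:
    - [0,0,-20]
    - [0,0,-50]
    - [0,0,-85]
    - [0,0,-120]
    - [30,-16,-120]
    - [70,-38,-120]
    - [110,-59,-120]
    - [150,-80,-120]
    - [190,-102,-120]
    - [230,-123,-120]
    - [270,-145,-120]
    - [310,-166,-120]
    - [350,-188,-120]
    - [390,-209,-120]
    - [415,-223,-120]
    - [427,-229,-120]
    - [427,-229,-120]
    - [427,-229,-120]
  spin: [0,0,0,0,0,0,0,0,0,0,0,0,0,0,0,0,0,0]
  hand: [-1,-1,-1,-1,-1,-1,-1,-1,-1,-1,-1,-1,-1,-1,-1,-1,-1,-1]

```text
time: 6.75
tool_pos: [0.4836, 0.1266, 0.2204]
tool_rot: [3.141, 0.0, 1.144]
force: [0.2, 0.1, 0.0]
opening: 0.017
finger_force: 79.4
```

Run:
```python
from h import *
d=cam("wrist"); s=readout.get_state(); I=d["image"]
sd=cam("scene");td=cam("top")
o=np.zeros((480,800,3),np.uint8); o[:,:500]=I[:,70:570]
o[:240,500:800]=cv2.resize(sd["image"][100:280,180:330],(300,360))[:240]; o[240:,500:800]=cv2.resize(td["image"][230:350,155:305],(300,240))
cv2.imwrite("pics/w2.png",o[:,:,::-1]); 
print(s["tool_pos"],s["tool_rot"],s["joint_pos"],s["opening"],s["force"])
p=s["tool_pos"]; print("pred tip",proj(d,[[p[0],p[1],.133],[p[0],p[1],.2]]),proj(sd,[[p[0],p[1],.133]]), "well",proj(d,[[.4848,.1272,.091]]),"reset",proj(d,[[.502,.005,.086]]))
```

```text
[0.4835862  0.12655657 0.22032101] [-3.14159193e+00  4.29774543e-04  1.14389293e+00] [ 1.53620967e-01 -1.37738231e-01  1.77566494e+00 -3.59777326e-04
  1.50390227e+00  5.80548458e-01] 0.01683781886415673 [ 0.24871917  0.44192741 -0.91917795]
pred tip [[321.45826962 241.99422259]
 [321.67050365 281.8103473 ]] [[226.10898438 202.47653141]] well [[322.36979742 224.98522871]] reset [[391.98184058 329.36143544]]
```

View pics/w2.png

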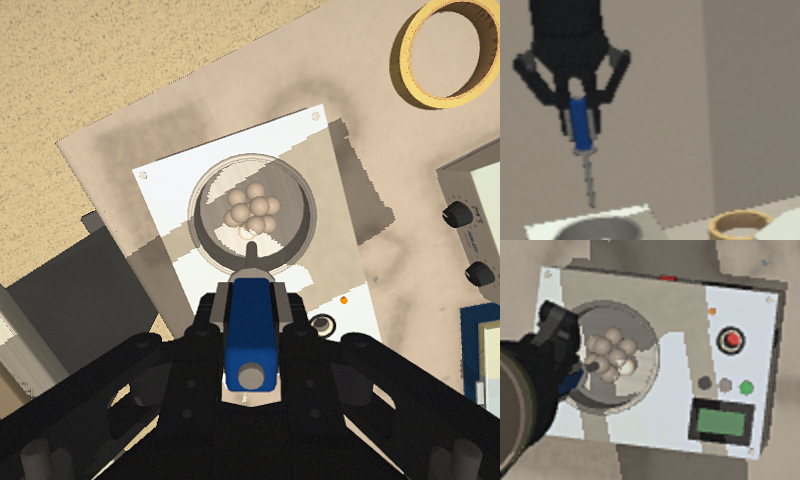

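The wrist view shows the rod held upright, with its tip at full-image (322,243). The well rim runs over about x 258–386 from y 152, and the reset ring is at about (392,324). I'll check the rim position numerically.

Run:
```python
from h import *
d=cam("wrist"); td=cam("top")
a=np.arange(0,360,45)
for r in (.048,.0505):
    C=np.array([[.4848+r*np.cos(np.radians(k)),.1272+r*np.sin(np.radians(k)),.091] for k in a])
    print("w",(proj(d,C)-[70,0]).round(0).tolist()); print("t",((proj(td,C)-[155,230])*2+[500,240]).round(0).tolist())
print(cast(d,[[322,152],[258,215],[386,215]],.091), cast(d,[[392,324]],.086))
print(cast(d,[[322,243]],.133))
```

```text
w [[305.0, 202.0], [273.0, 171.0], [228.0, 173.0], [198.0, 205.0], [202.0, 247.0], [233.0, 274.0], [275.0, 273.0], [305.0, 244.0]]
t [[602.0, 307.0], [567.0, 321.0], [552.0, 357.0], [566.0, 392.0], [601.0, 407.0], [637.0, 393.0], [652.0, 357.0], [637.0, 322.0]]
w [[308.0, 201.0], [275.0, 168.0], [226.0, 170.0], [195.0, 204.0], [199.0, 248.0], [232.0, 277.0], [276.0, 275.0], [307.0, 245.0]]
t [[602.0, 304.0], [565.0, 319.0], [549.0, 357.0], [564.0, 394.0], [601.0, 410.0], [639.0, 395.0], [654.0, 357.0], [639.0, 320.0]]
[[0.50922039 0.18179469 0.091     ]
 [0.43947717 0.1573976  0.091     ]
 [0.53673159 0.11314836 0.091     ]] [[0.50402242 0.01054967 0.086     ]]
[[0.48365294 0.12576216 0.133     ]]
```

Request:
arm_command:
  offset:
    - [7,-18,0]
    - [7,-37,0]
    - [7,-37,0]
    - [7,-37,25]
    - [7,-37,50]
    - [7,-37,65]
    - [7,-37,75]
    - [7,-37,75]
    - [7,-32,76]
    - [7,-27,77]
    - [7,-22,78]
    - [7,-18,79]
    - [7,-18,79]
  spin: [0,0,0,0,0,0,0,0,0,0,0,0,0]
  hand: [-1,-1,-1,-1,-1,-1,-1,-1,-1,-1,-1,-1,-1]
  grip_force: 110

```text
time: 8.62
tool_pos: [0.4702, 0.1412, 0.1412]
tool_rot: [-3.141, 0.0, 1.145]
force: [-0.8, -0.2, -1.4]
opening: 0.0169
finger_force: 107.4
```

Run:
```python
from h import *
d=cam("wrist"); s=readout.get_state(); I=d["image"]
o=np.zeros((480,800,3),np.uint8); o[:,:400]=cv2.resize(I[100:340,220:420],(400,480)); 
t=cam("top")["image"]; o[:320,400:]=cv2.resize(t[230:350,155:305],(400,320)); cv2.imwrite("pics/w3.png",o[:,:,::-1])
print(s["tool_pos"],s["force"],s["time"])
```

```text
[0.46998215 0.14133971 0.14117966] [-0.14680692 -0.28774202 -2.13486191] 8.675
```

View pics/w3.png

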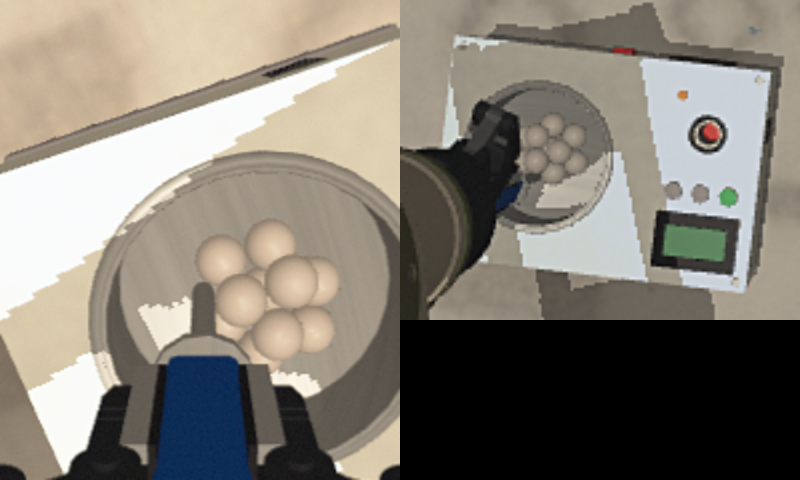

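The rod is in the well on the tool −y side at about (203,300). The heap is right beside it and still has three beads on top. Now I'll stir.

Request:
arm_command:
  offset:
    - [9,2.4,0]
    - [15.6,9,0]
    - [18,18,0]
    - [15.6,27,0]
    - [9,33.6,0]
    - [0,36,0]
    - [-9,33.6,0]
    - [-15.6,27,0]
    - [-18,18,0]
    - [-15.6,9,0]
    - [-9,2.4,0]
    - [0,0,0]
  spin: [0,0,0,0,0,0,0,0,0,0,0,0]
  hand: [-1,-1,-1,-1,-1,-1,-1,-1,-1,-1,-1,-1]

```text
time: 10.22
tool_pos: [0.4698, 0.1424, 0.1414]
tool_rot: [3.141, -0.0, 1.146]
force: [-0.0, -0.4, -0.8]
opening: 0.0168
finger_force: 108.2
```

Request:
arm_command:
  offset:
    - [0,10,0]
    - [0,20,0]
    - [0,30,0]
    - [0,36,0]
    - [9,33.6,0]
    - [15.6,27,0]
    - [18,18,0]
    - [15.6,9,0]
    - [9,2.4,0]
    - [0,0,0]
    - [-9,2.4,0]
    - [-15.6,9,0]
    - [-18,18,0]
    - [-9,18,0]
    - [0,18,0]
    - [9,18,0]
    - [18,18,0]
    - [15.6,9,0]
    - [9,2.4,0]
    - [0,0,0]
  spin: [0,0,0,0,0,0,0,0,0,0,0,0,0,0,0,0,0,0,0,0]
  hand: [-1,-1,-1,-1,-1,-1,-1,-1,-1,-1,-1,-1,-1,-1,-1,-1,-1,-1,-1,-1]

```text
time: 12.72
tool_pos: [0.4691, 0.1412, 0.1413]
tool_rot: [3.142, 0.0, 1.146]
force: [-0.4, -0.2, -1.1]
opening: 0.0165
finger_force: 108.3
```

Run:
```python
from h import *
d=cam("wrist"); s=readout.get_state(); I=d["image"]
o=np.zeros((480,800,3),np.uint8); o[:,:400]=cv2.resize(I[100:340,220:420],(400,480)); 
t=cam("top")["image"]; o[:320,400:]=cv2.resize(t[230:350,155:305],(400,320)); cv2.imwrite("pics/w4.png",o[:,:,::-1])
print(s["tool_pos"],s["force"],s["time"])
```

```text
[0.46875817 0.14026462 0.1412473 ] [ 1.55131214 -0.98094666 -0.46425364] 12.775
```

View pics/w4.png

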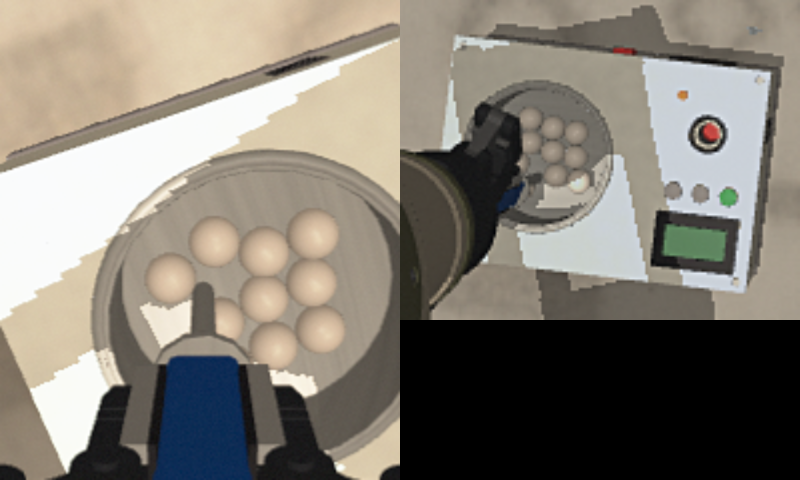

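Every bead now lies in a single layer on the floor, and they mostly stay where they are pushed. Next I'll spiral outward to clear the middle and drive them towards the wall.

Request:
arm_command:
  offset:
    - [0,9,0]
    - [0,18,0]
    - [0,12,0]
    - [5.2,15,0]
    - [5.2,21,0]
    - [0,24,0]
    - [-5.2,21,0]
    - [-5.2,15,0]
    - [0,8,0]
    - [7,11,0]
    - [10,18,0]
    - [7,25,0]
    - [0,28,0]
    - [-7,25,0]
    - [-10,18,0]
    - [-7,11,0]
    - [0,4,0]
  spin: [0,0,0,0,0,0,0,0,0,0,0,0,0,0,0,0,0]
  hand: [-1,-1,-1,-1,-1,-1,-1,-1,-1,-1,-1,-1,-1,-1,-1,-1,-1]

```text
time: 14.95
tool_pos: [0.4731, 0.1403, 0.1414]
tool_rot: [3.141, -0.0, 1.145]
force: [0.4, -0.5, -1.3]
opening: 0.0169
finger_force: 108.3
```

Request:
arm_command:
  offset:
    - [7,1.9,0]
    - [12.1,7,0]
    - [14,14,0]
    - [12.1,21,0]
    - [7,26.1,0]
    - [0,28,0]
    - [-7,26.1,0]
    - [-12.1,21,0]
    - [-14,14,0]
    - [-12.1,7,0]
    - [-7,1.9,0]
    - [0,0,0]
    - [0,-2,0]
    - [0,-4,0]
  spin: [0,0,0,0,0,0,0,0,0,0,0,0,0,0]
  hand: [-1,-1,-1,-1,-1,-1,-1,-1,-1,-1,-1,-1,-1,-1]

```text
time: 16.7
tool_pos: [0.4692, 0.1416, 0.1409]
tool_rot: [-3.141, 0.001, 1.146]
force: [-0.7, 0.3, -1.5]
opening: 0.0165
finger_force: 108.6
```

Request:
arm_command:
  offset:
    - [9,2.4,0]
    - [15.6,9,0]
    - [18,18,0]
    - [15.6,27,0]
    - [9,33.6,0]
    - [0,36,0]
    - [-9,33.6,0]
    - [-15.6,27,0]
    - [-18,18,0]
    - [-15.6,9,0]
    - [-9,2.4,0]
    - [0,0,0]
    - [9,2.4,0]
    - [15.6,9,0]
    - [18,18,0]
    - [15.6,27,0]
    - [9,33.6,0]
    - [0,36,0]
  spin: [0,0,0,0,0,0,0,0,0,0,0,0,0,0,0,0,0,0]
  hand: [-1,-1,-1,-1,-1,-1,-1,-1,-1,-1,-1,-1,-1,-1,-1,-1,-1,-1]

```text
time: 18.95
tool_pos: [0.5029, 0.1256, 0.1412]
tool_rot: [-3.141, 0.0, 1.145]
force: [0.6, 1.0, -1.1]
opening: 0.0161
finger_force: 108.9
```

Run:
```python
from h import *
d=cam("wrist"); s=readout.get_state(); I=d["image"]
o=np.zeros((480,800,3),np.uint8); o[:,:400]=cv2.resize(I[100:340,220:420],(400,480)); 
t=cam("top")["image"]; o[:320,400:]=cv2.resize(t[230:350,155:305],(400,320)); cv2.imwrite("pics/w5.png",o[:,:,::-1])
print(s["tool_pos"],s["force"],s["time"])
```

```text
[0.5024787  0.12467363 0.14111546] [ 0.59043231 -0.4509576  -1.18937353] 19.0
```

View pics/w5.png

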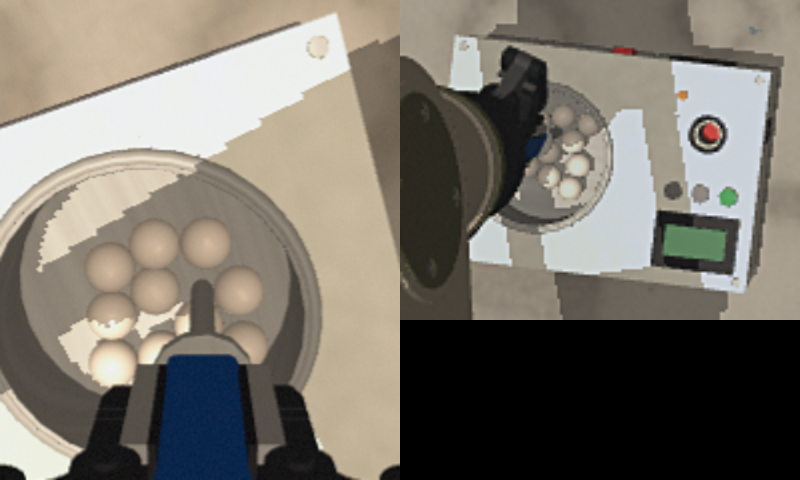

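The beads are still loosely packed on the floor, with several inside the rod's circle. The rod is at the right, about (203,300). I'll make more turns in the same direction, cut once across the middle, and then lift.

Request:
arm_command:
  offset:
    - [-9,-2.4,0]
    - [-15.6,-9,0]
    - [-18,-18,0]
    - [-15.6,-27,0]
    - [-9,-33.6,0]
    - [0,-36,0]
    - [0,-24,0]
    - [0,-12,0]
    - [0,0,0]
    - [-9,-2.4,0]
    - [-15.6,-9,0]
    - [-18,-18,0]
    - [-15.6,-27,0]
    - [-9,-33.6,0]
    - [0,-36,0]
    - [9,-33.6,0]
    - [15.6,-27,0]
    - [18,-18,0]
    - [9,-18,0]
    - [0,-18,0]
  spin: [0,0,0,0,0,0,0,0,0,0,0,0,0,0,0,0,0,0,0,0]
  hand: [-1,-1,-1,-1,-1,-1,-1,-1,-1,-1,-1,-1,-1,-1,-1,-1,-1,-1,-1,-1]

```text
time: 21.55
tool_pos: [0.486, 0.1331, 0.141]
tool_rot: [-3.141, 0.001, 1.145]
force: [0.1, -0.1, -1.4]
opening: 0.017
finger_force: 109.4
```

Request:
arm_command:
  offset:
    - [-9,0,0]
    - [-18,0,0]
    - [-15.6,-9,0]
    - [-9,-15.6,0]
    - [0,-18,0]
    - [9,-15.6,0]
    - [15.6,-9,0]
    - [18,0,0]
    - [15.6,9,0]
    - [9,15.6,0]
    - [0,18,0]
    - [-9,15.6,0]
    - [-15.6,9,0]
    - [-18,0,0]
    - [-15.6,-9,0]
    - [-9,-15.6,0]
    - [0,-18,0]
    - [9,-15.6,0]
    - [15.6,-9,0]
    - [18,0,0]
  spin: [0,0,0,0,0,0,0,0,0,0,0,0,0,0,0,0,0,0,0,0]
  hand: [-1,-1,-1,-1,-1,-1,-1,-1,-1,-1,-1,-1,-1,-1,-1,-1,-1,-1,-1,-1]

```text
time: 24.05
tool_pos: [0.4945, 0.1506, 0.1411]
tool_rot: [-3.141, 0.0, 1.146]
force: [0.0, 0.2, -0.7]
opening: 0.0165
finger_force: 109.4
```

Request:
arm_command:
  offset:
    - [0,0,0]
    - [0,0,-10]
    - [0,0,-30]
    - [0,0,-60]
    - [0,0,-90]
    - [0,0,-90]
    - [0,0,-90]
  spin: [0,0,0,0,0,0,0]
  hand: [-1,-1,-1,-1,-1,-1,-1]

```text
time: 24.92
tool_pos: [0.4935, 0.1503, 0.2309]
tool_rot: [-3.141, 0.0, 1.145]
force: [0.1, -0.5, -0.5]
opening: 0.0168
finger_force: 109.5
```

Run:
```python
from h import *
d=cam("wrist"); s=readout.get_state(); I=d["image"]; np.savez("w6.npz",I=I)
t=cam("top")["image"]; o=np.hstack([cv2.resize(I[60:360,220:420],(400,600)),cv2.resize(t[230:350,155:315],(400,300)).repeat(1,0) if 0 else np.vstack([cv2.resize(t[230:350,155:315],(400,300)),cv2.resize(I,(400,300))])])
cv2.imwrite("pics/w6.png",o[:,:,::-1])
p=s["tool_pos"]; print(p,s["tool_rot"],s["force"],s["time"],proj(d,[[p[0],p[1],p[2]-.088]]))
R=Ro.from_euler("xyz",s["tool_rot"]).as_matrix(); print(R[:, :2])
```

```text
[0.49307883 0.15020147 0.23014753] [-3.14019042e+00  1.00931769e-03  1.14497784e+00] [ 0.61292509  0.1642699  -1.05688073] 24.975 [[321.00852339 241.65197852]]
[[ 0.4130661   0.91069947]
 [ 0.91070049 -0.4130672 ]
 [-0.00100932 -0.00140223]]
```

Request:
arm_command:
  offset:
    - [-30,16,0]
    - [-62,34,0]
    - [-93,50,0]
    - [-115,62,0]
    - [-123,67,0]
    - [-123,67,20]
    - [-123,67,40]
    - [-123,67,40]
    - [-123,67,40]
  spin: [0,0,0,0,0,0,0,0,0]
  hand: [-1,-1,-1,-1,-1,-1,-1,-1,-1]

```text
time: 26.15
tool_pos: [0.5038, 0.0114, 0.1911]
tool_rot: [-3.141, 0.0, 1.146]
force: [-0.6, -0.2, -0.2]
opening: 0.017
finger_force: 109.5
```

Run:
```python
from h import *
d=cam("wrist"); s=readout.get_state(); I=d["image"]; t=cam("top"); sd=cam("scene"); np.savez("w7.npz",I=I)
o=np.zeros((600,800,3),np.uint8)
o[:480,:480]=cv2.resize(I[180:300,260:380],(480,480),interpolation=2)
o[:320,480:]=cv2.resize(t["image"][250:320,230:300],(320,320),interpolation=2)
o[320:,480:]=cv2.resize(sd["image"][200:270,220:300],(320,280),interpolation=2)
o[480:,:240]=cv2.resize(t["image"][230:350,155:315],None,fx=1,fy=1)[:120,:160].repeat(1,0) if 0 else cv2.resize(t["image"][250:330,165:325],(240,120),interpolation=2)
cv2.imwrite("pics/w7.png",o[:,:,::-1])
p=s["tool_pos"]; print(p,s["time"],"tip pred",proj(d,[[p[0],p[1],p[2]-.088]]),"hole@TCP",proj(d,[[p[0],p[1],.086]]), "scene",proj(sd,[[p[0],p[1],p[2]-.088],[.502,.005,.086]]))
```

```text
[0.50424913 0.0113126  0.19170211] 26.2 tip pred [[322.0687065  241.89882229]] hole@TCP [[322.00738641 234.67255273]] scene [[252.2543525  231.48955789]
 [253.02702759 239.62307209]]
```

View pics/w7.png

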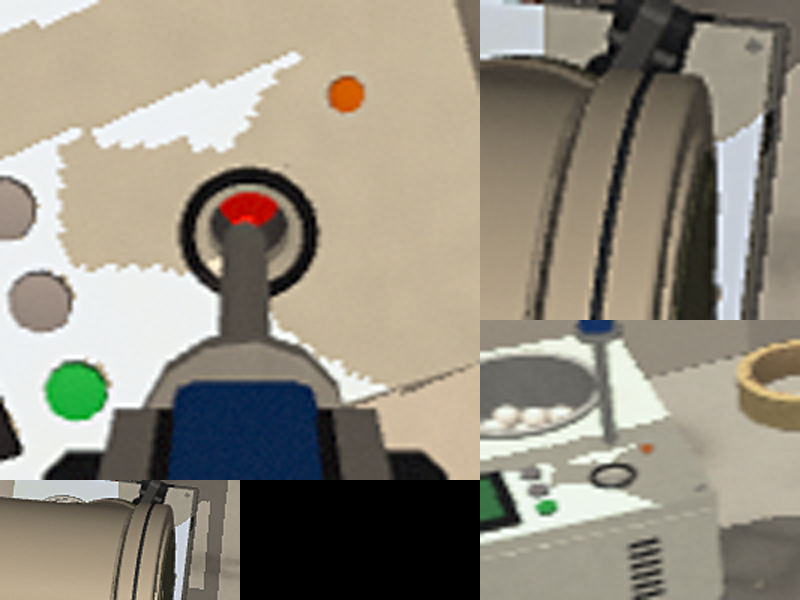

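The close view shows the rod tip over the reset hole. In the crop the ring centre is at about (249,234) and the tip end is near (248,225). In the scene inset the tip is at (610,440) and the ring at (613,475). I'll check the tip offset numerically.

Run:
```python
from h import *
sd=cam("scene"); s=readout.get_state(); p=s["tool_pos"]; R=Ro.from_euler("xyz",s["tool_rot"]).as_matrix()
W6=np.load("w6.npz")["I"]; W7=np.load("w7.npz")["I"]; 
for n,W in(("6",W6),("7",W7)):
    print(n,"col322",[(y,W[y,322].tolist()) for y in range(226,262,2)])
tip=cast(sd,[[252.1,230]],p[2]-.088+.0)[0]; ring=cast(sd,[[253.1,238.6]],.086)[0]
print(tip,ring,(ring-tip), R.T@(ring-tip)*1e3)
d=cam("wrist")
ringw=cast(d,[[321.8,238.0]],.086)[0]; print("wrist ring",ringw,R.T@(ringw-p)*1e3)
H=cv2.cvtColor(sd["image"],cv2.COLOR_RGB2GRAY)[222:246,244:262]; print(H)
```

```text
6 col322 [(226, [230, 206, 177]), (228, [250, 239, 216]), (230, [249, 249, 233]), (232, [249, 250, 246]), (234, [253, 255, 255]), (236, [101, 95, 87]), (238, [94, 87, 79]), (240, [94, 88, 81]), (242, [97, 90, 81]), (244, [96, 89, 80]), (246, [96, 91, 81]), (248, [95, 89, 81]), (250, [96, 90, 80]), (252, [95, 89, 81]), (254, [96, 88, 81]), (256, [95, 90, 81]), (258, [95, 87, 80]), (260, [97, 89, 82])]
7 col322 [(226, [164, 152, 130]), (228, [185, 41, 24]), (230, [183, 0, 0]), (232, [183, 10, 0]), (234, [252, 31, 4]), (236, [90, 79, 72]), (238, [82, 79, 72]), (240, [84, 78, 70]), (242, [83, 76, 70]), (244, [83, 77, 70]), (246, [84, 78, 70]), (248, [86, 80, 72]), (250, [84, 78, 69]), (252, [83, 77, 68]), (254, [87, 80, 72]), (256, [84, 78, 71]), (258, [82, 78, 70]), (260, [84, 77, 68])]
[0.50617576 0.01725833 0.10411482] [0.50379437 0.00922838 0.086     ] [-0.00238139 -0.00802995 -0.01811482] [-8.30612196  1.12147971 18.11210656]
wrist ring [0.50371824 0.0080321  0.086     ] [ -2.99089317   0.32512592 106.11383628]
[[170 188 161 130 192 217 147 104 100 190 240 240 241 241 241 241 240 24
[... 1028 characters left out ...]
 42  91 139 162 161 162]
 [161 162 162 146  93  33  75 125 163 182 179 159 108  43  81 139 162 161]
 [160 159 161 124  42 125 175 175 169 170 165 163 155 119  62 125 161 161]
 [162 163 145  96  78 134 149 147 153 152 149 140 124  83  89 140 163 161]
 [166 167 167 129  46  78 120 144 151 152 133  96  59  66 130 162 161 162]
 [242 242 242 230 160  69  58  72  86  77  52  68  92 130 164 162 162 162]
 [242 242 242 242 242 242 229 199 200 200 187 165 165 161 163 163 161 163]
 [242 242 242 242 242 242 242 242 241 242 242 241 222 163 164 162 160 162]
 [242 242 242 242 241 242 242 242 242 241 242 241 241 241 242 222 167 165]
 [242 243 242 242 241 242 242 242 242 242 242 242 242 242 242 242 241 242]]
```

Request:
arm_command:
  offset:
    - [-5.4,0.6,0]
    - [-5.4,0.6,0]
    - [-5.4,0.6,8]
    - [-5.4,0.6,14]
    - [-5.4,0.6,20]
    - [-5.4,0.6,26]
    - [-5.4,0.6,32]
    - [-5.4,0.6,36]
    - [-5.4,0.6,36]
  spin: [0,0,0,0,0,0,0,0,0]
  hand: [-1,-1,-1,-1,-1,-1,-1,-1,-1]

```text
time: 27.52
tool_pos: [0.5021, 0.0056, 0.1549]
tool_rot: [-3.141, 0.0, 1.145]
force: [-0.2, 0.2, -0.6]
opening: 0.0167
finger_force: 109.5
```

Run:
```python
from h import *
d=cam("wrist"); s=readout.get_state(); I=d["image"]; np.savez("w8.npz",I=I); print(s["tool_pos"],s["force"])
print(np.array([readout.get_state()["force"]]))
# ring in wrist: dark mask
g=I.max(2); print("rows col 300-345 dark:"); 
for y in range(215,262,3): print(y,"".join("#" if v<60 else ("r" if I[y,x,0]>150 and I[y,x,1]<70 else ("o" if v<115 else ".")) for x,v in zip(range(295,350),g[y,295:350])))
for f,c in(("w2",252),): 
    w=cv2.imread(f"pics/{f}.png"); print(f,[(y,w[y,c].tolist()) for y in range(234,250,2)])
```

```text
[0.50227732 0.00556047 0.15522466] [ 0.38232746  1.32729481 -1.67904049]
[[ 0.38232746  1.32729481 -1.67904049]]
rows col 300-345 dark:
215 .......................................................
218 .......................................................
221 .......................................................
224 .......................................................
227 ......................ooo##ooo.........................
230 ...............o#####################o.................
233 ...........o######o..............o#######..............
236 .........#####o....rrrroooooorrrr....o#####o...........
239 .......o####o...o#orroooooooooorr.o#...o#####..........
242 .......####....o####oooooooooooo#####....o####.........
245 ......####.....o####ooooooooooooo###o....o####.........
248 ......o###o......o##ooooooooooooo##oo....o####.........
251 .......####o.......oooooooooooooo.o.....o####..........
254 ........#####.......oooooooooooo.......o####...........
257 ..........######....oooooooooooo....o#####o............
260 ............o#######ooooooooooooo######o...............
w2 [(234, [170, 200, 223]), (236, [207, 234, 247]), (238, [177, 205, 224]), (240, [225, 243, 251]), (242, [72, 79, 85]), (244, [75, 84, 90]), (246, [73, 81, 88]), (248, [75, 85, 91])]
```

The rod is in the hole with no side force. Now I'll press.

Request:
arm_command:
  offset:
    - [0,0,3]
    - [0,0,6]
    - [0,0,8]
    - [0,0,8]
    - [0,0,8]
  spin: [0,0,0,0,0]
  hand: [-1,-1,-1,-1,-1]

```text
time: 28.2
tool_pos: [0.5025, 0.0056, 0.1476]
tool_rot: [3.141, -0.0, 1.145]
force: [-0.8, 0.2, 1.6]
opening: 0.0166
finger_force: 109.8
```

Request:
arm_command:
  offset:
    - [0,0,1.5]
    - [0,0,3]
    - [0,0,3]
    - [0,0,3]
  spin: [0,0,0,0]
  hand: [-1,-1,-1,-1]

```text
time: 28.7
tool_pos: [0.5025, 0.0055, 0.1445]
tool_rot: [3.141, -0.0, 1.145]
force: [0.4, -0.3, 2.8]
opening: 0.017
finger_force: 109.8
```

Request:
arm_command:
  offset:
    - [0,0,1]
    - [0,0,2]
    - [0,0,2]
    - [0,0,2]
  spin: [0,0,0,0]
  hand: [-1,-1,-1,-1]

```text
time: 29.2
tool_pos: [0.5027, 0.0055, 0.1432]
tool_rot: [3.141, -0.0, 1.145]
force: [-2.8, -0.4, 9.3]
opening: 0.0163
finger_force: 111.0
```

Run:
```python
from h import *
F=[]
for i in range(6): cam("wrist"); s=readout.get_state(); F.append(s["force"])
print(np.mean(F,0),s["tool_pos"])
```

```text
[-1.94677693  0.06049168  8.81914799] [0.50270148 0.00552801 0.14317315]
```

```bash
python3 -c "
from plant import job
print(job.hand_in())"
```

```text
the job is handed in; nothing more can be done
None
```

I stirred the beads out of their heap, and the rod is still gripped and holding the reset button down at about 9 N, so you can switch the bath back on; I couldn't tell the beads apart, so I haven't confirmed that at most one is within 10 mm of where it was, and I didn't count them after the last turns.

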